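# Pack the dice tower into its tray

### The arm

A 6-joint arm with a two-finger parallel gripper is mounted at the origin on the work surface. World frame = base frame: x ahead of the robot, y to its left, z up, the work surface at z = 0. Lengths are in mm, angles in rad, forces in N, time in s.
With the tool pointing down it reaches from about 350 to 875 mm from the base axis. Payload 4.2 kg.
Tool frame: the origin (TCP) lies midway between the tips of the shut fingers; the grasp point (between the pads) lies 19 mm behind it; z points along the fingers, y is the line along which they close (so a half turn about z gives the same grasp; the last joint's range is limited). The gripper opens to 85 mm and grips with 20 to 120 N. Pads are 22 mm wide; open, the fingers measure 114 mm over their backs; the gripper's body (76 mm by 85 mm) begins 54 mm behind the grasp point. The pads swing forward as they close: fully open they stand 13 mm farther back than shut.
Start: joints at [1.552, 0.385, 0.008, 0, -1.194, -0.259], TCP at [171.368, 601.026, 231.312] pointing down, gripper open.
Joint ranges: [-3.14, 3.14], [-1.21, 2.06], [-1.07, 1.41], [-3.16, 2.05], [-2.99, -0.16], [-3.1, 3.1]. Speed limits (rad/s): [2.79, 2.79, 3.14, 3.14, 3.14, 3.14].

### API

Orientations are given as a unit quaternion [x, y, z, w].
In Python, from bench import arm gives the robot as it stands.
- The arm moves only by the tool send_rows, never from a script. Its argument "targets" is a list of rows, each an object of numbers: "gripper": the gripper command: -1 is fully open, 1 is shut, values between are in proportion; "x", "y", "z": the shift along the tool's x, y, z in cm; "ax", "ay", "az": the turn, a rotation vector about the tool's x, y, z in degrees. A call has 1 to 5 rows; each row shifts and turns the commanded pose from where the row before left it, along the tool's axes as they then stand; what a row does not reach is not made up. A row lasts 1/12 s, in which the tool goes at most 41.7 mm and 7.16 degrees, less where a joint would pass 70% of its speed; a pose out of reach is approached as far as the arm can. A call is refused whole if a number of a shift passes 4.17 or a number of a turn 7.16, either way. A call with a gripper value outside its range is refused whole. The fingers move at their own pace and stop on an object; the grip force is fixed at half the most. Time passes only in rows, so rows that do not move let the fingers close. It gives the time, the measured TCP pose, the force, the opening and the grip force at its end, in the units of the state.
- arm.read_state(): the state, without advancing time (a new reading comes with each control period).
- arm.get_image(name): name is "scene" or "top" or "wrist"; returns (picture, depth): 384x512x3 uint8, red, green, blue; 384x512 float32, mm along the optical axis (not along the pixel's ray), 0 where there is no reading.
- arm.camera_model(name): a dict with "fx", "fy", "cx", "cy" (pixels), "cam_to_world" (4x4, takes a point from camera to world coordinates). Camera axes: x right, y down, z forward; pixel columns grow to the right and rows downward; lengths in mm; the calibration is good to about 2 mm. A picture is of the moment at which its call begins: read the wrist's pose just before it. camera_model takes no time and is no camera call; for the wrist camera it gives the pose at the moment of the call.
- arm.job_done(): hands the job in; it is judged then, once.
Trained networks look in the newest picture that a camera, given by its name, has taken for a name from the list of things; names that differ only in an ending like _2 or _b are one class to them, and where a whole thing is asked for, a point or a joint stands for the part that bears it (a point fixed in the world has none). Each returns a list of dicts, best first, with "score" (0 to 1); they miss things now and then, are a little off and sometimes report something else, mostly with a low value. They report only what shows in the picture. A call takes as long as a camera call. They do not tell look-alikes from the thing itself.
- arm.boxes_of(camera, thing): "rect" ([left, top, width, height] in pixels, round what is visible of it).
The state is a dict: "clock": time; "joints": joint angles; "joint_vel": joint speeds; "joint_efforts": joint torques, N m; "position": TCP position; "ee_rot": TCP orientation; "contact_force": force on the tool from outside, world axes, zero at the start; "wrist_torque": the same for the moment, N m; "gripper_width": finger opening in mm; "grasp_force": force on a finger pad.
Only numpy, scipy, OpenCV 4.12 (cv2) and the standard library are available. Lean on these libraries where they do the work, as an engineer would, in place of code of your own. Each camera call takes 0.05 s, during which the arm holds its last target. There are 200 camera calls.

### The job

Pack up the dice tower that stands before the open end of its felt-lined tray: push it high on its back so that it tips over forward and lies face down with its crown in the tray. Then slide it in by its base until the crown snaps past the ball catch of the nest and is fully home against the nest's back wall. The nest is only clamped by its thumbscrew, at a different depth each time, so feel your way and never push the tower with more than 13 N; let go, and leave the other things on the desk where they are.

Things in the scene. Friction and masses are not known exactly. Their poses are not given: they have to be found in the camera images.
- tower: Wooden dice tower like a castle turret, 0.2 to 0.35 kg, standing loose on the desk: 50 mm deep (x), 58 wide (y), 136 high (z). The top 18 mm is a darker battlemented crown, 64 mm wide, flush front and back. Origin: centre of the underside. +x: front, with the dice exit at its foot under a brass strip, facing the tray 42 to 54 mm before its mouth, nearly square to it. Base closed.
- tower_back (a point): Point on the tower's plain flat back (x = -25 mm), 110 mm above the base, mid-width: a good height to push. Pushed more than about 55 mm above the desk the tower tips over its front bottom edge (under 2 N; past 21 degrees of lean it goes over by itself); pushed lower it slides along upright.
- tower_crown (a point): Centre of the tower's top (crown) face, on its z axis, 136 mm from the base. With the tower lying face down in the tray it is 29 mm above the desk, and the tower's back is 54 mm above the desk.
- tray: Wooden tray fixed to the desk, open above and at one end. Origin: middle of the open end, on the desk; +x runs into the tray, z up. Floor 4 mm thick (blue felt), inside 78 mm wide and 215 mm long, side walls 7 mm thick, 34 mm high. In it a dark wooden U-shaped nest with a brass thumbscrew on top is clamped across the tray; its back wall's face is at x = 140 to 176 mm: not measured.
- nest_travel (a point): Middle of the nest's range, on the felt (x = 158 mm in the tray); the back wall itself may be up to 18 mm nearer or farther. From 36 mm before its back wall the nest's cheeks lead in to 66 mm apart; 21 mm before the wall, 29 mm above the desk, a sprung 12 mm steel ball stands out of each cheek and narrows this to 60 mm.
- nest_mouth (a point): 26 mm nearer the mouth (x = 132 mm): where, in mid range, the crown meets the balls. It forces them apart at 4 to 9 N along the tray (a little more if off-centre), rubs past for some 18 mm at 1 to 4 N, then they close behind it (the push drops), draw it in and hold it; 3 mm on it stops hard on the back wall: home. The tower's base is then 4 to 40 mm inside the tray's mouth.
- mouse: Blue plastic computer mouse, 112 x 60 x 38 mm, loose. Origin: centre of its underside. Leave alone.
- coaster: Round glass coaster, 100 mm across, 6 mm thick, loose. Origin: centre of its underside. Leave alone.
- phone_stand: Aluminium phone stand with a black tilt knob on one side, 90 x 75 mm foot, about 125 mm high, loose. Origin: centre of its underside. Leave alone.
- deck_box: Black card-deck box with a red lid, lying flat, 95 x 70 x 48 mm, loose. Origin: centre of its underside. Leave alone.
- die_red: Red 20 mm die, loose. Origin: centre of its underside. Leave alone.
- die_green: Green 20 mm die, loose. Origin: centre of its underside. Leave alone.
There are look-alikes about, which are no part of the job. Leave any green or pink look-alike of the tray alone.

How it is judged:
By the outcome, as a careful person would: the job done as asked, in the order asked, and still so for the second after the job is handed in, with the robot touching nothing.
It also fails if it takes over 70 s, if anything falls off the work surface, if the arm or the gripper's body presses on something with over 40 N, if the wrist force passes 120 N, or if a joint passes its speed limit or range.

## Working session

There is one attempt and no reset: what is moved stays moved. The work goes in short steps, Python scripts to look and compute and a tool call to move; the robot and the scene stay as the last step left them, time stands still between calls to the robot, and variables do not carry over. Pictures are saved under pics/ and viewed, at most 10 in all, crops included, and the job is handed in when it is done.

Besides the shell and the picture viewer there is one more tool, called after ">>>" by a JSON object that holds its "op" and its "data", one argument or row to a line. send_rows: Moves the arm, as the interface text tells. Its arguments: {"type":"object","properties":{"targets":{"type":"array"}},"required":["targets"]}

```bash
mkdir -p pics; cat > h.py <<'E'
import numpy as np, cv2
from bench import arm
def cloud(n,save=None):
    im,d=arm.get_image(n); c=arm.camera_model(n)
    v,u=np.mgrid[:384,:512]
    p=np.stack([(u-c['cx'])/c['fx']*d,(v-c['cy'])/c['fy']*d,d,np.ones_like(d)],-1)@np.array(c['cam_to_world']).T
    p=p[...,:3]; p[d==0]=np.nan
    if save: cv2.imwrite('pics/'+save+'.png',im[...,::-1])
    return im,p
E
python3 - <<'E'
from h import *
ims=[]
np.set_printoptions(precision=1,suppress=True)
for n in ['scene','top']:
    im,p=cloud(n); ims.append(im); np.save('pics/'+n+'.npy',p); np.save('pics/'+n+'i.npy',im)
    print(n,arm.camera_model(n)['cam_to_world'][0:3] if 0 else np.array(arm.camera_model(n)['cam_to_world'])[:3,3])
    for t in ['tower','tray','mouse','phone_stand','deck_box']:
        for b in arm.boxes_of(n,t)[:3]:
            l,tp,w,h=b['rect']; q=p[int(tp+h/2),int(l+w/2)]
            print(t,round(b['score'],2),np.round(b['rect']),q)
    
cv2.imwrite('pics/a.png',cv2.resize(np.vstack(ims),(0,0),fx=.78,fy=.78)[...,::-1])
s=arm.read_state();print(s['clock'],s['ee_rot'],s['contact_force'])
E
```

```text
scene [1168.8 -599.6  667.1]
tray 0.94 [256. 192.  71.  50.] [523.8  16.8   2.8]
tray 0.75 [178. 176.  68.  46.] [ 298.3 -136.2    3.2]
tray 0.65 [ 65. 196.  85.  55.] [ 239.5 -461.3    4.7]
mouse 0.94 [383. 198.  32.  30.] [722.5 276.3  30.5]
phone_stand 0.94 [358. 151.  34.  40.] [541.3 388.4  53.8]
phone_stand 0.24 [260. 194.  66.  48.] [533.8  16.6   1.3]
deck_box 0.64 [114. 246.  38.  41.] [ 498.7 -470.8   44.9]
deck_box 0.23 [255. 199.  73.  43.] [539.4   3.5   2.7]
top [ 434.1  -74.3 1286.6]
tower 0.92 [274. 171.  23.  25.] [ 536.8 -173.1  103.3]
tray 0.93 [186. 174.  77.  31.] [525.5  11.1   6.2]
tray 0.9 [230. 232.  78.  49.] [ 316.4 -130.8    7.6]
tray 0.77 [336. 253.  74.  50.] [ 248.5 -456.1    6. ]
mouse 0.82 [112. 117.  34.  35.] [691.9 302.5  39.5]
phone_stand 0.91 [ 76. 167.  40.  34.] [537.3 387.7  71.5]
deck_box 0.64 [356. 187.  39.  36.] [ 475.2 -452.6   48.2]
0.6 [ 1.  -0.1  0.   0. ] [0.2 0.7 0.8]
```

View pics/a.png

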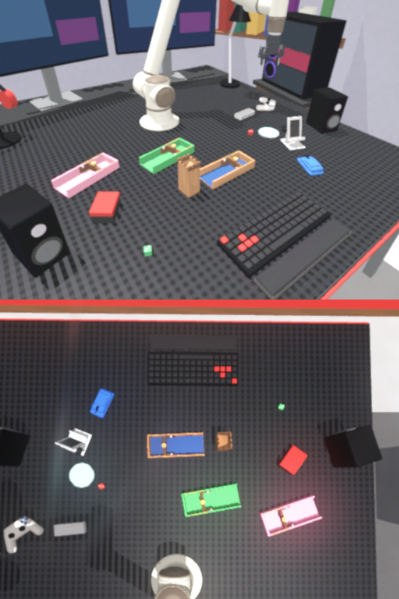

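The picture shows the tower (top view about px 285,183) standing right of the blue-felt tray (px 225,190). The tray opens toward -y, and the green and pink look-alikes lie below it. Next I measure the tower and tray geometry.

```bash
python3 - <<'E'
from h import *
np.set_printoptions(precision=1,suppress=True)
p=np.load('pics/top.npy');im=np.load('pics/topi.npy')
R=p[160:215,260:310].reshape(-1,3); R=R[np.isfinite(R[:,0])]
t=R[R[:,2]>115]; print('tower top',len(t),t.min(0),t.max(0),t.mean(0),cv2.minAreaRect(t[:,:2].astype(np.float32)))
R=p[165:215,175:272].reshape(-1,3);R=R[np.isfinite(R[:,0])]
w=R[(R[:,2]>24)&(R[:,2]<40)&(R[:,1]>-110)];print('rim',len(w),w.min(0),w.max(0),cv2.minAreaRect(w[:,:2].astype(np.float32)))
n=R[R[:,2]>40];print('high',len(n),n.min(0) if len(n) else 0,n.max(0) if len(n) else 0)
blue=(im[...,2].astype(int)>im[...,0]+50)
m=np.zeros_like(blue);m[165:215,175:272]=1
b=p[blue&m];print('felt',len(b),np.nanmin(b,0),np.nanmax(b,0),cv2.minAreaRect(b[:,:2].astype(np.float32)))
c=np.hstack([cv2.resize(im[150:225,170:320],(0,0),fx=5,fy=5,interpolation=cv2.INTER_CUBIC)])
cv2.imwrite('pics/b.png',c[...,::-1])
c=arm.camera_model('top');T=np.array(c['cam_to_world']);print(c['fx'],T)
s=arm.read_state();print(s['ee_rot'],s['position'])
E
```

```text
tower top 174 [ 508.3 -205.1  115.1] [ 574.7 -153.1  140.8] [ 542.1 -179.   131.9] ((541.402099609375, -178.98367309570312), (63.65503692626953, 50.22999954223633), 4.375007152557373)
rim 543 [ 482.9 -104.8   24.2] [583.3 117.6  39.8] ((532.7210083007812, 7.5522918701171875), (92.46025848388672, 222.16383361816406), 2.5552501678466797)
high 34 [486.1 -83.2  40.2] [571.9  60.   52.7]
felt 1694 [ 482.9 -104.8   -4.4] [580.3 117.6  52.7] ((521.7401123046875, 7.61273193359375), (88.23517608642578, 215.29995727539062), 7.982372760772705)
407.3249891233534 [[   0.    -1.     0.1  434.1]
 [  -1.    -0.    -0.   -74.3]
 [   0.    -0.1   -1.  1286.6]
 [   0.     0.     0.     1. ]]
[ 1.  -0.1  0.   0. ] [171.4 601.  231.3]
```

View pics/b.png

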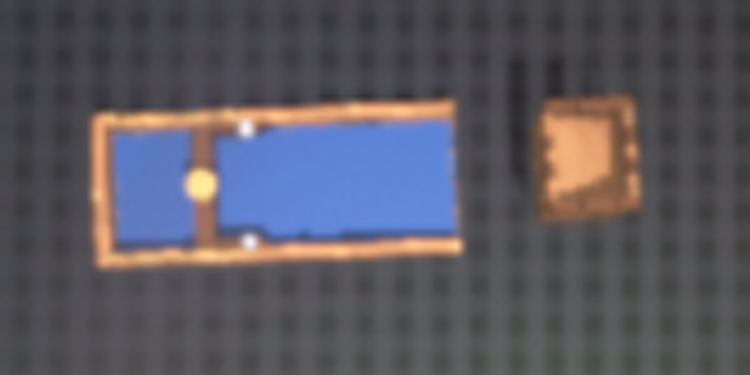

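Measurements agree with the given sizes. The mouth is at about (537.5, -103.5) with the tray's inward direction about (-0.045, 0.999). The tower is at (541.4, -179), which leaves a gap of about 50 mm, and its yaw is within 2° of the tray. Next I close the gripper and start the approach.

>>> {"op": "send_rows", "data": {
  "targets": [
    {"gripper":1,"x":1.5,"y":3.8},
    {"gripper":1,"x":1.5,"y":3.8},
    {"gripper":1,"x":1.5,"y":3.8},
    {"gripper":1,"x":1.5,"y":3.8},
    {"gripper":1,"x":1.5,"y":3.8}
  ]
}}

```text
$.targets[0]: bad value
```

>>> {"op": "send_rows", "data": {
  "targets": [
    {"gripper":1,"x":1.5,"y":3.8,"z":0,"ax":0,"ay":0,"az":0},
    {"gripper":1,"x":1.5,"y":3.8,"z":0,"ax":0,"ay":0,"az":0},
    {"gripper":1,"x":1.5,"y":3.8,"z":0,"ax":0,"ay":0,"az":0},
    {"gripper":1,"x":1.5,"y":3.8,"z":0,"ax":0,"ay":0,"az":0},
    {"gripper":1,"x":1.5,"y":3.8,"z":0,"ax":0,"ay":0,"az":0}
  ]
}}

```text
clock: 1.02
position: [191.5, 395.8, 231.2]
ee_rot: [0.99, -0.138, 0.0, 0.0]
contact_force: [0.4, -0.2, 0.8]
gripper_width: 25.5
grasp_force: 0.0
```

>>> {"op": "send_rows", "data": {
  "targets": [
    {"gripper":1,"x":3.1,"y":2.7,"z":0,"ax":0,"ay":0,"az":-3.7},
    {"gripper":1,"x":3.1,"y":2.7,"z":0,"ax":0,"ay":0,"az":-3.7},
    {"gripper":1,"x":3.1,"y":2.7,"z":0,"ax":0,"ay":0,"az":-3.7},
    {"gripper":1,"x":3.1,"y":2.7,"z":0,"ax":0,"ay":0,"az":-3.7},
    {"gripper":1,"x":3.1,"y":2.7,"z":0,"ax":0,"ay":0,"az":-3.7}
  ]
}}

```text
clock: 1.43
position: [324.6, 240.1, 232.1]
ee_rot: [1.0, 0.025, 0.001, -0.001]
contact_force: [0.9, 0.9, -0.5]
gripper_width: -0.1
grasp_force: 0.0
```

>>> {"op": "send_rows", "data": {
  "targets": [
    {"gripper":1,"x":1.5,"y":3.8,"z":0,"ax":0,"ay":0,"az":0},
    {"gripper":1,"x":1.5,"y":3.8,"z":0,"ax":0,"ay":0,"az":0},
    {"gripper":1,"x":1.5,"y":3.8,"z":0,"ax":0,"ay":0,"az":0},
    {"gripper":1,"x":1.5,"y":3.8,"z":0,"ax":0,"ay":0,"az":0},
    {"gripper":1,"x":1.5,"y":3.8,"z":0,"ax":0,"ay":0,"az":0}
  ]
}}

```text
clock: 1.85
position: [408.0, 53.5, 231.9]
ee_rot: [1.0, 0.023, 0.001, -0.0]
contact_force: [1.5, 2.0, 0.3]
gripper_width: -0.2
grasp_force: 0.0
```

>>> {"op": "send_rows", "data": {
  "targets": [
    {"gripper":1,"x":1.5,"y":3.8,"z":0,"ax":0,"ay":0,"az":0},
    {"gripper":1,"x":1.5,"y":3.8,"z":0,"ax":0,"ay":0,"az":0},
    {"gripper":1,"x":1.5,"y":3.8,"z":0,"ax":0,"ay":0,"az":0},
    {"gripper":1,"x":1.5,"y":3.8,"z":0,"ax":0,"ay":0,"az":0},
    {"gripper":1,"x":1.5,"y":3.8,"z":0,"ax":0,"ay":0,"az":0}
  ]
}}

```text
clock: 2.27
position: [491.6, -133.1, 231.6]
ee_rot: [1.0, 0.022, 0.0, -0.0]
contact_force: [0.7, 1.2, 0.4]
gripper_width: -0.1
grasp_force: 0.0
```

>>> {"op": "send_rows", "data": {
  "targets": [
    {"gripper":1,"x":1.5,"y":3.6,"z":0,"ax":0,"ay":0,"az":0},
    {"gripper":1,"x":1.5,"y":3.6,"z":0,"ax":0,"ay":0,"az":0},
    {"gripper":1,"x":1.5,"y":3.6,"z":0,"ax":0,"ay":0,"az":0},
    {"gripper":1,"x":0,"y":0,"z":0,"ax":0,"ay":0,"az":0},
    {"gripper":1,"x":0,"y":0,"z":0,"ax":0,"ay":0,"az":0}
  ]
}}

```text
clock: 2.68
position: [541.0, -238.6, 230.2]
ee_rot: [1.0, 0.021, -0.001, -0.0]
contact_force: [-0.4, -0.4, -0.0]
gripper_width: -0.1
grasp_force: 0.0
```

>>> {"op": "send_rows", "data": {
  "targets": [
    {"gripper":1,"x":0.3,"y":0,"z":3.2,"ax":0,"ay":0,"az":0},
    {"gripper":1,"x":0,"y":0,"z":3.2,"ax":0,"ay":0,"az":0},
    {"gripper":1,"x":0,"y":0,"z":3.2,"ax":0,"ay":0,"az":0},
    {"gripper":1,"x":0,"y":0,"z":3.2,"ax":0,"ay":0,"az":0},
    {"gripper":1,"x":0,"y":0,"z":0,"ax":0,"ay":0,"az":0}
  ]
}}

```text
clock: 3.1
position: [539.0, -234.2, 97.3]
ee_rot: [1.0, 0.022, -0.006, -0.002]
contact_force: [-0.8, 0.8, -1.6]
gripper_width: -0.3
grasp_force: 0.0
```

```bash
python3 - <<'E'
from h import *
im,p=cloud('wrist','c')
s=arm.read_state();print(s['clock'],s['position'],s['contact_force'])
E
```

```text
3.15 [ 541.38314603 -235.15511937  100.83855962] [0.24928008 0.34153216 1.30591642]
```

View pics/c.png

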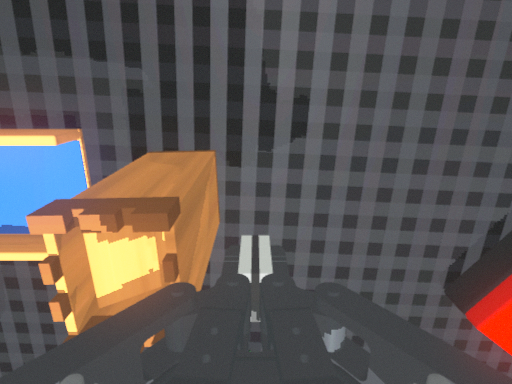

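>>> {"op": "send_rows", "data": {
  "targets": [
    {"gripper":1,"x":0.2,"y":-0.4,"z":-0.2,"ax":0,"ay":0,"az":0},
    {"gripper":1,"x":0,"y":-0.4,"z":0,"ax":0,"ay":0,"az":0},
    {"gripper":1,"x":0,"y":-0.4,"z":0,"ax":0,"ay":0,"az":0},
    {"gripper":1,"x":0,"y":-0.4,"z":0,"ax":0,"ay":0,"az":0},
    {"gripper":1,"x":0,"y":-0.4,"z":0,"ax":0,"ay":0,"az":0}
  ]
}}

```text
clock: 3.57
position: [545.7, -216.1, 106.8]
ee_rot: [1.0, 0.023, 0.001, 0.0]
contact_force: [-0.0, -0.8, 0.9]
gripper_width: 0.3
grasp_force: 0.3
```

>>> {"op": "send_rows", "data": {
  "targets": [
    {"gripper":1,"x":0,"y":-0.4,"z":0,"ax":0,"ay":0,"az":0},
    {"gripper":1,"x":0,"y":-0.4,"z":0,"ax":0,"ay":0,"az":0},
    {"gripper":1,"x":0,"y":-0.4,"z":0,"ax":0,"ay":0,"az":0}
  ]
}}

```text
clock: 3.82
position: [544.6, -204.3, 105.6]
ee_rot: [1.0, 0.023, 0.0, 0.0]
contact_force: [0.2, -0.2, 1.3]
gripper_width: -0.0
grasp_force: 0.4
```

```bash
cat >> h.py <<'E'
def tower(save=None):
    im,p=cloud('top',save)
    R=p[150:225,170:330].reshape(-1,3); return im,p,R[np.isfinite(R[:,0])]
E
python3 - <<'E'
from h import *
np.set_printoptions(precision=1,suppress=True)
im,p=cloud('scene')
cv2.imwrite('pics/d.png',cv2.resize(im[130:280,180:380],(0,0),fx=3.5,fy=3.5)[...,::-1])
E
```

```text
(no output)
```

View pics/d.png

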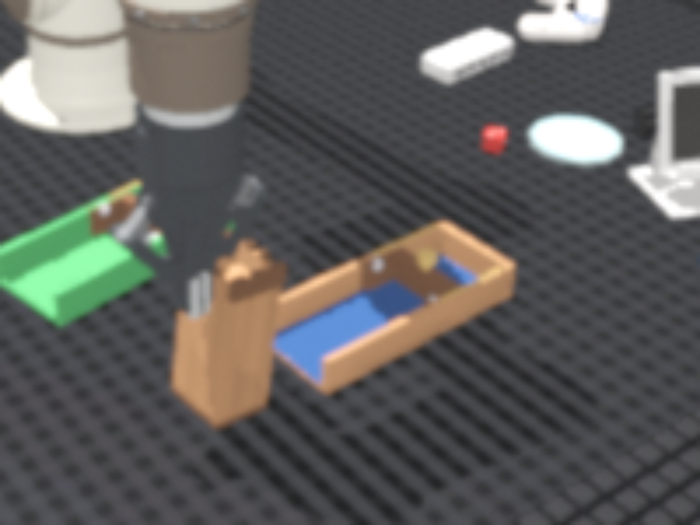

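The fingers (crop px 200,295) are on the tower's back, and it is starting to lean toward the tray. I keep pushing.

>>> {"op": "send_rows", "data": {
  "targets": [
    {"gripper":1,"x":0,"y":-0.5,"z":0,"ax":0,"ay":0,"az":0},
    {"gripper":1,"x":0,"y":-0.5,"z":0,"ax":0,"ay":0,"az":0},
    {"gripper":1,"x":0,"y":-0.5,"z":0,"ax":0,"ay":0,"az":0},
    {"gripper":1,"x":0,"y":-0.5,"z":0,"ax":0,"ay":0,"az":0},
    {"gripper":1,"x":0,"y":-0.5,"z":0,"ax":0,"ay":0,"az":0}
  ]
}}

```text
clock: 4.28
position: [543.2, -179.0, 105.2]
ee_rot: [1.0, 0.023, -0.0, -0.0]
contact_force: [-0.7, -1.0, 0.8]
gripper_width: -0.1
grasp_force: 0.1
```

>>> {"op": "send_rows", "data": {
  "targets": [
    {"gripper":1,"x":0,"y":-0.5,"z":0,"ax":0,"ay":0,"az":0},
    {"gripper":1,"x":0,"y":-0.5,"z":0,"ax":0,"ay":0,"az":0},
    {"gripper":1,"x":0,"y":-0.5,"z":0,"ax":0,"ay":0,"az":0},
    {"gripper":1,"x":0,"y":0,"z":0,"ax":0,"ay":0,"az":0},
    {"gripper":1,"x":0,"y":0,"z":0,"ax":0,"ay":0,"az":0}
  ]
}}

```text
clock: 4.7
position: [542.7, -164.3, 105.3]
ee_rot: [1.0, 0.023, -0.0, 0.0]
contact_force: [0.1, 0.3, -0.1]
gripper_width: 0.1
grasp_force: 0.0
```

```bash
python3 - <<'E'
from h import *
im,p=cloud('scene')
cv2.imwrite('pics/e.png',cv2.resize(im[130:280,180:380],(0,0),fx=3.5,fy=3.5)[...,::-1])
E
```

```text
(no output)
```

View pics/e.png

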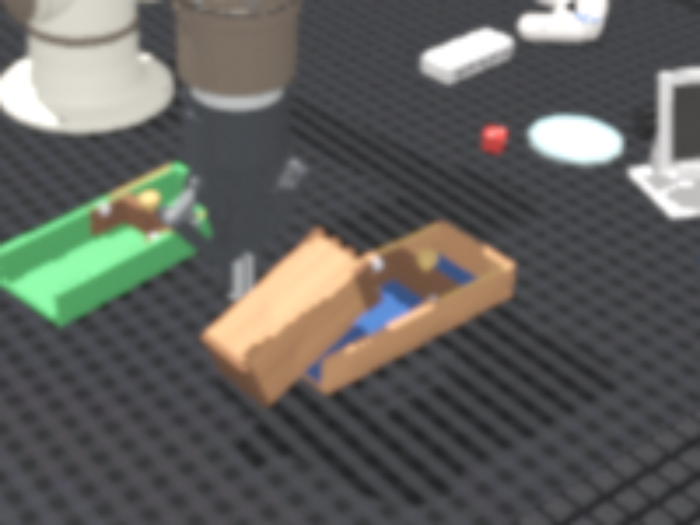

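The tower has tipped over, with its crown in the tray. I back off and measure how it lies.

>>> {"op": "send_rows", "data": {
  "targets": [
    {"gripper":1,"x":0,"y":1.5,"z":0,"ax":0,"ay":0,"az":0},
    {"gripper":1,"x":0,"y":2,"z":0,"ax":0,"ay":0,"az":0},
    {"gripper":1,"x":0,"y":1.5,"z":0,"ax":0,"ay":0,"az":0},
    {"gripper":1,"x":0,"y":0,"z":0,"ax":0,"ay":0,"az":0}
  ]
}}

```text
clock: 5.08
position: [545.0, -216.8, 105.2]
ee_rot: [1.0, 0.021, 0.0, 0.0]
contact_force: [0.7, 0.4, 0.0]
gripper_width: 0.2
grasp_force: 0.0
```

```bash
python3 - <<'E'
from h import *
np.set_printoptions(precision=1,suppress=True)
out=[]
for n in ['scene','top','wrist']:
    im,p=cloud(n)
    hsv=cv2.cvtColor(im,cv2.COLOR_RGB2HSV)
    m=(p[...,1]>-180)&(p[...,1]<20)&(p[...,0]>490)&(p[...,0]<590)&(p[...,2]>38)&(p[...,2]<75)
    # reddish/brown only
    m&=(im[...,0].astype(int)>im[...,2]+25)
    q=p[m]
    if len(q)<20: print(n,'few');continue
    f=np.median(q,0); A=np.c_[q[:,:2]-f[:2],np.ones(len(q))]
    print(n,len(q),q.min(0),q.max(0),'plane',np.linalg.lstsq(A,q[:,2]-f[2],rcond=None)[0],f,cv2.minAreaRect(q[:,:2].astype(np.float32)))
    out.append(im if n!='top' else cv2.resize(im[140:230,180:300],(512,384)))
cv2.imwrite('pics/f.png',cv2.resize(np.hstack(out[1:]),(800,300))[...,::-1])
E
```

```text
scene 743 [ 500.1 -148.5   38. ] [575.1  -7.2  55.2] plane [-0.1  0.  -1.2] [545.3 -85.5  51.4] ((538.617431640625, -77.9173355102539), (64.9958724975586, 140.1784210205078), 5.402222633361816)
top 189 [ 495.8 -146.7   39.5] [547.3 -95.1  59.2] plane [ 0.  -0.  -0.2] [ 528.7 -119.6   53.9] ((521.5987548828125, -120.87232971191406), (51.100467681884766, 51.687469482421875), 0.7288860082626343)
wrist 13705 [ 502.5 -145.7   38. ] [571.4 -39.   57.3] plane [-0.   0.  -0.8] [539.9 -97.   54.9] ((536.8856201171875, -90.03126525878906), (58.99580764770508, 106.8554916381836), 5.802243709564209)
```

View pics/f.png

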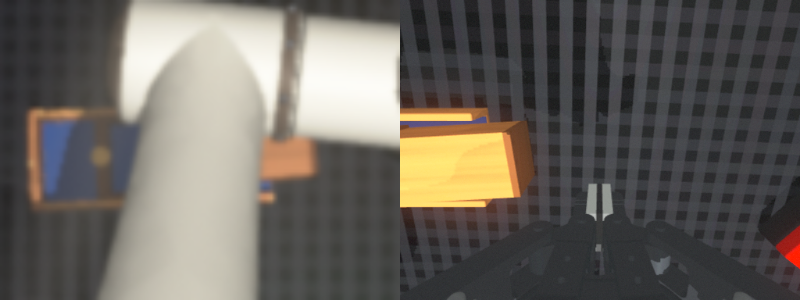

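The tower lies flat with its back at z≈54, yawed about 3° from the tray, and its base at y≈-147 (wrist px 525,160). I'll push square with two slightly open fingers abreast, so I turn the tool 90°. First I check the joint range.

```bash
python3 -c "
from h import *
s=arm.read_state();print(np.round(s['joints'],2),s['position'],s['ee_rot'])"
```

```text
[-0.1   0.44 -0.26 -0.   -0.88  1.71] [ 544.6771671  -214.62421398  105.10220363] [ 9.99754482e-01  2.21567205e-02 -2.09085981e-04 -1.09995263e-04]
```

>>> {"op": "send_rows", "data": {
  "targets": [
    {"gripper":0.4,"x":0,"y":0,"z":0.7,"ax":0,"ay":0,"az":7.1},
    {"gripper":0.4,"x":0,"y":0,"z":0.7,"ax":0,"ay":0,"az":7.1},
    {"gripper":0.4,"x":0,"y":0,"z":0.7,"ax":0,"ay":0,"az":7.1},
    {"gripper":0.4,"x":0,"y":0,"z":0.7,"ax":0,"ay":0,"az":7.1},
    {"gripper":0.4,"x":0,"y":0,"z":0.7,"ax":0,"ay":0,"az":7.1}
  ]
}}

```text
clock: 5.65
position: [544.9, -213.8, 70.1]
ee_rot: [0.958, -0.286, 0.0, -0.0]
contact_force: [0.9, -0.2, 0.7]
gripper_width: 25.7
grasp_force: 0.0
```

>>> {"op": "send_rows", "data": {
  "targets": [
    {"gripper":0.4,"x":0,"y":0,"z":0.7,"ax":0,"ay":0,"az":7.1},
    {"gripper":0.4,"x":0,"y":0,"z":0.7,"ax":0,"ay":0,"az":7.1},
    {"gripper":0.4,"x":0,"y":0,"z":0.7,"ax":0,"ay":0,"az":7.1},
    {"gripper":0.4,"x":0,"y":0,"z":0.7,"ax":0,"ay":0,"az":7.1},
    {"gripper":0.4,"x":0,"y":0,"z":0.7,"ax":0,"ay":0,"az":7.1}
  ]
}}

```text
clock: 6.07
position: [545.0, -213.8, 35.1]
ee_rot: [0.826, -0.564, 0.0, -0.0]
contact_force: [0.4, 0.5, -0.4]
gripper_width: 25.6
grasp_force: 0.0
```

>>> {"op": "send_rows", "data": {
  "targets": [
    {"gripper":0.4,"x":0,"y":0,"z":0.7,"ax":0,"ay":0,"az":7.1},
    {"gripper":0.4,"x":0,"y":0,"z":0.7,"ax":0,"ay":0,"az":7.1},
    {"gripper":0.4,"x":0,"y":0,"z":0.6,"ax":0,"ay":0,"az":4.7},
    {"gripper":0.4,"x":0,"y":0,"z":0,"ax":0,"ay":0,"az":0},
    {"gripper":0.4,"x":0,"y":0,"z":0,"ax":0,"ay":0,"az":0}
  ]
}}

```text
clock: 6.48
position: [544.9, -214.0, 15.2]
ee_rot: [0.725, -0.689, -0.0, 0.0]
contact_force: [-0.3, -1.0, 0.1]
gripper_width: 25.6
grasp_force: 0.0
```

>>> {"op": "send_rows", "data": {
  "targets": [
    {"gripper":0.4,"x":-1,"y":0.1,"z":0,"ax":0,"ay":0,"az":0.3},
    {"gripper":0.4,"x":-1,"y":0.1,"z":0,"ax":0,"ay":0,"az":0},
    {"gripper":0.4,"x":-1,"y":0,"z":0,"ax":0,"ay":0,"az":0},
    {"gripper":0.4,"x":-1,"y":0,"z":0,"ax":0,"ay":0,"az":0},
    {"gripper":0.4,"x":-0.4,"y":0,"z":0,"ax":0,"ay":0,"az":0}
  ]
}}

```text
clock: 6.9
position: [541.1, -168.8, 15.7]
ee_rot: [0.722, -0.691, 0.0, -0.0]
contact_force: [0.9, -0.0, 0.7]
gripper_width: 25.8
grasp_force: 0.0
```

>>> {"op": "send_rows", "data": {
  "targets": [
    {"gripper":0.4,"x":-0.3,"y":0,"z":0,"ax":0,"ay":0,"az":0},
    {"gripper":0.4,"x":-0.3,"y":0,"z":0,"ax":0,"ay":0,"az":0},
    {"gripper":0.4,"x":-0.3,"y":0,"z":0,"ax":0,"ay":0,"az":0},
    {"gripper":0.4,"x":-0.3,"y":0,"z":0,"ax":0,"ay":0,"az":0},
    {"gripper":0.4,"x":-0.3,"y":0,"z":0,"ax":0,"ay":0,"az":0}
  ]
}}

```text
clock: 7.32
position: [540.3, -155.8, 15.3]
ee_rot: [0.722, -0.692, -0.0, 0.0]
contact_force: [0.4, -2.3, 0.0]
gripper_width: 25.4
grasp_force: 0.8
```

>>> {"op": "send_rows", "data": {
  "targets": [
    {"gripper":0.4,"x":-0.3,"y":0,"z":0,"ax":0,"ay":0,"az":0},
    {"gripper":0.4,"x":-0.3,"y":0,"z":0,"ax":0,"ay":0,"az":0},
    {"gripper":0.4,"x":-0.3,"y":0,"z":0,"ax":0,"ay":0,"az":0},
    {"gripper":0.4,"x":-0.3,"y":0,"z":0,"ax":0,"ay":0,"az":0},
    {"gripper":0.4,"x":-0.3,"y":0,"z":0,"ax":0,"ay":0,"az":0}
  ]
}}

```text
clock: 7.73
position: [539.7, -140.6, 15.3]
ee_rot: [0.722, -0.692, -0.0, 0.0]
contact_force: [-0.7, -1.1, -0.2]
gripper_width: 26.0
grasp_force: 0.8
```

```bash
python3 - <<'E'
from h import *
np.set_printoptions(precision=1,suppress=True)
print(arm.read_state()['contact_force'])
for n in ['scene','wrist']:
    im,p=cloud(n)
    m=(p[...,1]>-160)&(p[...,1]<30)&(p[...,0]>490)&(p[...,0]<590)&(p[...,2]>49)&(p[...,2]<60)&(im[...,0].astype(int)>im[...,2]+25)
    q=p[m]; print(n,len(q),q.min(0),q.max(0),cv2.minAreaRect(q[:,:2].astype(np.float32)))
    for y in range(-130,20,15):
        r=q[abs(q[:,1]-y)<7]
        if len(r)>5: print(y,r[:,0].min(),r[:,0].max(),(r[:,0].min()+r[:,0].max())/2,'axis',537.6-(y+103.5)*.0445)
E
```

```text
[-0.7 -1.1 -0.2]
scene 386 [ 504.4 -113.1   49.1] [573.1   7.7  55.3] ((539.0851440429688, -53.871673583984375), (65.11297607421875, 121.31727600097656), 2.5647695064544678)
-100 561.5703291680212 573.0640811784983 567.3172051732597 axis 537.44425
-85 526.5413096950076 572.7597344067206 549.6505220508641 axis 536.77675
-70 511.66332797337407 571.0781408126879 541.370734393031 axis 536.10925
-55 511.1412028840125 571.1852583011538 541.1632305925832 axis 535.4417500000001
-40 508.9283985254142 569.605502933131 539.2669507292726 axis 534.77425
-25 509.9058566149232 568.9653087664111 539.4355826906672 axis 534.10675
-10 504.403053475506 568.0100614726714 536.2065574740886 axis 533.43925
5 505.70428246767403 569.0977432595045 537.4010128635892 axis 532.77175
wrist 2623 [ 521.9 -151.    49. ] [ 557.6 -113.5   59.3] ((538.9259643554688, -131.86770629882812), (35.663028717041016, 36.73225021362305), 2.6644904613494873)
-130 523.3274306690942 554.2469281806642 538.7871794248792 axis 538.77925
-115 522.7836934399514 554.2528513793249 538.5182724096381 axis 538.11175
```

```bash
python3 - <<'E'
from h import *
np.set_printoptions(precision=1,suppress=True)
p=np.load('pics/scene.npy')
m=(p[...,1]>-112)&(p[...,1]<125)&(p[...,0]>475)&(p[...,0]<595)&(p[...,2]>31)&(p[...,2]<38)
q=p[m];print(len(q),q.min(0),q.max(0),cv2.minAreaRect(q[:,:2].astype(np.float32)))
for y in range(-90,110,20):
    r=q[abs(q[:,1]-y)<8]; print(y,np.sort(r[:,0])[[0,1,-2,-1]],'axis',537.6-(y+103.5)*.0445)
m=(p[...,1]>-60)&(p[...,1]<112)&(p[...,0]>500)&(p[...,0]<565)&(p[...,2]>38)&(p[...,2]<60)
q=p[m];print('nest high',len(q),q.min(0),q.max(0),np.median(q,0))
E
```

```text
241 [ 485.2 -103.8   31. ] [586.7 118.6  37. ] ((535.2720947265625, 5.4930877685546875), (92.94476318359375, 222.88253784179688), 2.602118492126465)
-90 [494.1 494.1 582.9 584.5] axis 536.9992500000001
-70 [491.8 493.8 581.9 582.3] axis 536.10925
-50 [491.7 495.5 581.9 582. ] axis 535.21925
-30 [491.4 491.9 579.8 581.6] axis 534.32925
-10 [490.5 491.7 579.3 581.1] axis 533.43925
10 [490.7 491.7 574.4 581.4] axis 532.54925
30 [488.6 490.2 578.4 579. ] axis 531.65925
50 [488.8 489.3 576.8 578.5] axis 530.76925
70 [487.3 488.2 575.6 576.5] axis 529.8792500000001
90 [487.1 487.6 575.6 575.9] axis 528.98925
nest high 23 [523.   41.5  39.8] [542.4  57.7  47.7] [533.4  48.9  45.1]
```

The tower is now square to the tray and within about 1 mm of its axis. The crown is at y≈6, and I expect the balls at about 17. I push slowly from here.

>>> {"op": "send_rows", "data": {
  "targets": [
    {"gripper":0.4,"x":-0.15,"y":0,"z":0,"ax":0,"ay":0,"az":0},
    {"gripper":0.4,"x":-0.15,"y":0,"z":0,"ax":0,"ay":0,"az":0},
    {"gripper":0.4,"x":-0.15,"y":0,"z":0,"ax":0,"ay":0,"az":0},
    {"gripper":0.4,"x":-0.1,"y":0,"z":0,"ax":0,"ay":0,"az":0}
  ]
}}

```text
clock: 8.17
position: [539.5, -135.2, 15.3]
ee_rot: [0.722, -0.692, -0.0, 0.0]
contact_force: [0.5, -1.7, -0.8]
gripper_width: 25.7
grasp_force: 0.8
```

>>> {"op": "send_rows", "data": {
  "targets": [
    {"gripper":0.4,"x":-0.1,"y":0,"z":0,"ax":0,"ay":0,"az":0},
    {"gripper":0.4,"x":-0.1,"y":0,"z":0,"ax":0,"ay":0,"az":0}
  ]
}}

```text
clock: 8.33
position: [539.3, -133.3, 15.3]
ee_rot: [0.722, -0.692, -0.0, 0.0]
contact_force: [-0.5, -3.3, -0.3]
gripper_width: 25.4
grasp_force: 1.8
```

>>> {"op": "send_rows", "data": {
  "targets": [
    {"gripper":0.4,"x":-0.1,"y":0,"z":0,"ax":0,"ay":0,"az":0},
    {"gripper":0.4,"x":-0.1,"y":0,"z":0,"ax":0,"ay":0,"az":0}
  ]
}}

```text
clock: 8.5
position: [539.0, -131.6, 15.3]
ee_rot: [0.722, -0.692, -0.0, 0.0]
contact_force: [-1.7, -4.6, 0.6]
gripper_width: 25.3
grasp_force: 2.3
```

>>> {"op": "send_rows", "data": {
  "targets": [
    {"gripper":0.4,"x":-0.1,"y":0,"z":0,"ax":0,"ay":0,"az":0},
    {"gripper":0.4,"x":-0.1,"y":0,"z":0,"ax":0,"ay":0,"az":0}
  ]
}}

```text
clock: 8.67
position: [539.1, -129.4, 15.3]
ee_rot: [0.722, -0.692, -0.0, 0.0]
contact_force: [-0.4, -4.6, 1.0]
gripper_width: 25.2
grasp_force: 2.1
```

>>> {"op": "send_rows", "data": {
  "targets": [
    {"gripper":0.4,"x":-0.1,"y":0,"z":0,"ax":0,"ay":0,"az":0},
    {"gripper":0.4,"x":-0.05,"y":0,"z":0,"ax":0,"ay":0,"az":0}
  ]
}}

```text
clock: 8.83
position: [538.9, -127.9, 15.3]
ee_rot: [0.722, -0.692, -0.0, 0.0]
contact_force: [-0.8, -5.0, 1.2]
gripper_width: 25.7
grasp_force: 2.8
```

>>> {"op": "send_rows", "data": {
  "targets": [
    {"gripper":0.4,"x":-0.1,"y":0,"z":0,"ax":0,"ay":0,"az":0},
    {"gripper":0.4,"x":-0.05,"y":0,"z":0,"ax":0,"ay":0,"az":0}
  ]
}}

```text
clock: 9.0
position: [539.4, -126.2, 15.3]
ee_rot: [0.722, -0.692, 0.0, -0.0]
contact_force: [0.1, -4.1, -1.8]
gripper_width: 25.4
grasp_force: 2.6
```

>>> {"op": "send_rows", "data": {
  "targets": [
    {"gripper":0.4,"x":-0.1,"y":0,"z":0,"ax":0,"ay":0,"az":0},
    {"gripper":0.4,"x":-0.05,"y":0,"z":0,"ax":0,"ay":0,"az":0}
  ]
}}

```text
clock: 9.17
position: [539.5, -124.9, 15.3]
ee_rot: [0.722, -0.692, 0.0, -0.0]
contact_force: [0.4, -4.5, -0.4]
gripper_width: 25.7
grasp_force: 2.7
```

>>> {"op": "send_rows", "data": {
  "targets": [
    {"gripper":0.4,"x":-0.1,"y":0,"z":0,"ax":0,"ay":0,"az":0},
    {"gripper":0.4,"x":-0.05,"y":0,"z":0,"ax":0,"ay":0,"az":0}
  ]
}}

```text
clock: 9.33
position: [539.4, -123.1, 15.3]
ee_rot: [0.722, -0.692, 0.0, -0.0]
contact_force: [0.2, -3.3, -0.1]
gripper_width: 25.8
grasp_force: 1.8
```

>>> {"op": "send_rows", "data": {
  "targets": [
    {"gripper":0.4,"x":-0.1,"y":0,"z":0,"ax":0,"ay":0,"az":0},
    {"gripper":0.4,"x":-0.1,"y":0,"z":0,"ax":0,"ay":0,"az":0}
  ]
}}

```text
clock: 9.5
position: [539.1, -121.0, 15.3]
ee_rot: [0.722, -0.692, -0.0, -0.0]
contact_force: [-0.0, -3.2, -0.2]
gripper_width: 26.1
grasp_force: 1.5
```

>>> {"op": "send_rows", "data": {
  "targets": [
    {"gripper":0.4,"x":-0.1,"y":0,"z":0,"ax":0,"ay":0,"az":0},
    {"gripper":0.4,"x":-0.1,"y":0,"z":0,"ax":0,"ay":0,"az":0}
  ]
}}

```text
clock: 9.67
position: [538.9, -119.0, 15.3]
ee_rot: [0.722, -0.692, -0.0, -0.0]
contact_force: [-0.6, -2.5, -0.1]
gripper_width: 25.4
grasp_force: 1.5
```

>>> {"op": "send_rows", "data": {
  "targets": [
    {"gripper":0.4,"x":-0.1,"y":0,"z":0,"ax":0,"ay":0,"az":0},
    {"gripper":0.4,"x":-0.1,"y":0,"z":0,"ax":0,"ay":0,"az":0}
  ]
}}

```text
clock: 9.83
position: [538.8, -117.1, 15.3]
ee_rot: [0.722, -0.692, -0.0, -0.0]
contact_force: [0.7, -3.1, 0.0]
gripper_width: 25.7
grasp_force: 1.5
```

>>> {"op": "send_rows", "data": {
  "targets": [
    {"gripper":0.4,"x":-0.1,"y":0,"z":0,"ax":0,"ay":0,"az":0},
    {"gripper":0.4,"x":-0.05,"y":0,"z":0,"ax":0,"ay":0,"az":0}
  ]
}}

```text
clock: 10.0
position: [538.7, -115.6, 15.3]
ee_rot: [0.722, -0.692, -0.0, 0.0]
contact_force: [-0.3, -3.2, 0.3]
gripper_width: 25.6
grasp_force: 1.5
```

>>> {"op": "send_rows", "data": {
  "targets": [
    {"gripper":0.4,"x":-0.05,"y":0,"z":0,"ax":0,"ay":0,"az":0},
    {"gripper":0.4,"x":-0.05,"y":0,"z":0,"ax":0,"ay":0,"az":0}
  ]
}}

```text
clock: 10.17
position: [538.7, -114.7, 15.3]
ee_rot: [0.722, -0.692, -0.0, 0.0]
contact_force: [-0.6, -3.4, -0.1]
gripper_width: 25.7
grasp_force: 1.5
```

>>> {"op": "send_rows", "data": {
  "targets": [
    {"gripper":0.4,"x":-0.05,"y":0,"z":0,"ax":0,"ay":0,"az":0},
    {"gripper":0.4,"x":-0.05,"y":0,"z":0,"ax":0,"ay":0,"az":0}
  ]
}}

```text
clock: 10.33
position: [538.7, -113.8, 15.3]
ee_rot: [0.722, -0.692, -0.0, 0.0]
contact_force: [-0.2, -3.3, -0.4]
gripper_width: 26.1
grasp_force: 1.5
```

>>> {"op": "send_rows", "data": {
  "targets": [
    {"gripper":0.4,"x":-0.05,"y":0,"z":0,"ax":0,"ay":0,"az":0},
    {"gripper":0.4,"x":-0.05,"y":0,"z":0,"ax":0,"ay":0,"az":0}
  ]
}}

```text
clock: 10.5
position: [538.6, -112.8, 15.3]
ee_rot: [0.722, -0.692, -0.0, 0.0]
contact_force: [-1.0, -3.0, -0.1]
gripper_width: 25.5
grasp_force: 1.5
```

>>> {"op": "send_rows", "data": {
  "targets": [
    {"gripper":0.4,"x":-0.05,"y":0,"z":0,"ax":0,"ay":0,"az":0},
    {"gripper":0.4,"x":-0.05,"y":0,"z":0,"ax":0,"ay":0,"az":0}
  ]
}}

```text
clock: 10.67
position: [538.6, -111.7, 15.3]
ee_rot: [0.722, -0.692, -0.0, 0.0]
contact_force: [-0.2, -3.0, -0.3]
gripper_width: 26.0
grasp_force: 1.5
```

>>> {"op": "send_rows", "data": {
  "targets": [
    {"gripper":0.4,"x":-0.05,"y":0,"z":0,"ax":0,"ay":0,"az":0},
    {"gripper":0.4,"x":-0.05,"y":0,"z":0,"ax":0,"ay":0,"az":0}
  ]
}}

```text
clock: 10.83
position: [538.5, -110.7, 15.3]
ee_rot: [0.722, -0.692, -0.0, 0.0]
contact_force: [-0.6, -2.7, -0.2]
gripper_width: 25.6
grasp_force: 1.5
```

>>> {"op": "send_rows", "data": {
  "targets": [
    {"gripper":0.4,"x":-0.05,"y":0,"z":0,"ax":0,"ay":0,"az":0},
    {"gripper":0.4,"x":-0.05,"y":0,"z":0,"ax":0,"ay":0,"az":0}
  ]
}}

```text
clock: 11.0
position: [538.5, -109.7, 15.3]
ee_rot: [0.722, -0.692, 0.0, 0.0]
contact_force: [-1.2, -2.5, -0.1]
gripper_width: 25.9
grasp_force: 1.5
```

>>> {"op": "send_rows", "data": {
  "targets": [
    {"gripper":0.4,"x":-0.05,"y":0,"z":0,"ax":0,"ay":0,"az":0},
    {"gripper":0.4,"x":-0.05,"y":0,"z":0,"ax":0,"ay":0,"az":0}
  ]
}}

```text
clock: 11.17
position: [538.5, -108.7, 15.3]
ee_rot: [0.722, -0.692, -0.0, -0.0]
contact_force: [-0.9, -2.4, -0.7]
gripper_width: 25.5
grasp_force: 1.5
```

>>> {"op": "send_rows", "data": {
  "targets": [
    {"gripper":0.4,"x":-0.05,"y":0,"z":0,"ax":0,"ay":0,"az":0},
    {"gripper":0.4,"x":-0.05,"y":0,"z":0,"ax":0,"ay":0,"az":0}
  ]
}}

```text
clock: 11.33
position: [538.5, -107.7, 15.3]
ee_rot: [0.722, -0.692, 0.0, -0.0]
contact_force: [-0.2, -2.3, -0.3]
gripper_width: 25.9
grasp_force: 1.4
```

>>> {"op": "send_rows", "data": {
  "targets": [
    {"gripper":0.4,"x":-0.05,"y":0,"z":0,"ax":0,"ay":0,"az":0},
    {"gripper":0.4,"x":-0.05,"y":0,"z":0,"ax":0,"ay":0,"az":0}
  ]
}}

```text
clock: 11.5
position: [538.5, -106.6, 15.3]
ee_rot: [0.722, -0.692, 0.0, -0.0]
contact_force: [-0.3, -2.2, -0.5]
gripper_width: 25.9
grasp_force: 1.2
```

>>> {"op": "send_rows", "data": {
  "targets": [
    {"gripper":0.4,"x":-0.05,"y":0,"z":0,"ax":0,"ay":0,"az":0},
    {"gripper":0.4,"x":-0.03,"y":0,"z":0,"ax":0,"ay":0,"az":0}
  ]
}}

```text
clock: 11.67
position: [538.5, -105.8, 15.3]
ee_rot: [0.722, -0.692, 0.0, -0.0]
contact_force: [-0.1, -1.7, -0.3]
gripper_width: 25.5
grasp_force: 1.0
```

>>> {"op": "send_rows", "data": {
  "targets": [
    {"gripper":0.4,"x":-0.05,"y":0,"z":0,"ax":0,"ay":0,"az":0},
    {"gripper":0.4,"x":-0.03,"y":0,"z":0,"ax":0,"ay":0,"az":0}
  ]
}}

```text
clock: 11.83
position: [538.5, -104.9, 15.3]
ee_rot: [0.722, -0.692, 0.0, -0.0]
contact_force: [1.2, -1.2, 0.0]
gripper_width: 25.5
grasp_force: 0.7
```

>>> {"op": "send_rows", "data": {
  "targets": [
    {"gripper":0.4,"x":-0.05,"y":0,"z":0,"ax":0,"ay":0,"az":0},
    {"gripper":0.4,"x":-0.03,"y":0,"z":0,"ax":0,"ay":0,"az":0}
  ]
}}

```text
clock: 12.0
position: [538.5, -104.1, 15.3]
ee_rot: [0.722, -0.692, 0.0, -0.0]
contact_force: [0.3, -1.3, -1.4]
gripper_width: 25.7
grasp_force: 0.4
```

Push is dropping, so the snap is happening. From here I advance one small call at a time toward the wall.

>>> {"op": "send_rows", "data": {
  "targets": [
    {"gripper":0.4,"x":-0.04,"y":0,"z":0,"ax":0,"ay":0,"az":0},
    {"gripper":0.4,"x":-0.04,"y":0,"z":0,"ax":0,"ay":0,"az":0}
  ]
}}

```text
clock: 12.17
position: [538.5, -103.3, 15.4]
ee_rot: [0.722, -0.692, 0.0, -0.0]
contact_force: [0.3, 0.4, -0.7]
gripper_width: 25.7
grasp_force: 0.3
```

>>> {"op": "send_rows", "data": {
  "targets": [
    {"gripper":0.4,"x":-0.04,"y":0,"z":0,"ax":0,"ay":0,"az":0},
    {"gripper":0.4,"x":-0.02,"y":0,"z":0,"ax":0,"ay":0,"az":0}
  ]
}}

```text
clock: 12.33
position: [538.1, -103.1, 15.3]
ee_rot: [0.722, -0.692, -0.0, 0.0]
contact_force: [0.2, -3.1, 0.4]
gripper_width: 26.0
grasp_force: 1.4
```

>>> {"op": "send_rows", "data": {
  "targets": [
    {"gripper":0.4,"x":-0.02,"y":0,"z":0,"ax":0,"ay":0,"az":0},
    {"gripper":0.4,"x":0,"y":0,"z":0,"ax":0,"ay":0,"az":0}
  ]
}}

```text
clock: 12.5
position: [538.0, -103.1, 15.3]
ee_rot: [0.722, -0.692, -0.0, 0.0]
contact_force: [-1.1, -3.5, 0.3]
gripper_width: 25.4
grasp_force: 1.6
```

>>> {"op": "send_rows", "data": {
  "targets": [
    {"gripper":0.4,"x":-0.03,"y":0,"z":0,"ax":0,"ay":0,"az":0},
    {"gripper":0.4,"x":0,"y":0,"z":0,"ax":0,"ay":0,"az":0}
  ]
}}

```text
clock: 12.67
position: [537.8, -102.9, 15.3]
ee_rot: [0.722, -0.692, -0.0, 0.001]
contact_force: [-0.7, -5.5, 1.1]
gripper_width: 25.7
grasp_force: 2.4
```

>>> {"op": "send_rows", "data": {
  "targets": [
    {"gripper":0.4,"x":-0.03,"y":0,"z":0,"ax":0,"ay":0,"az":0},
    {"gripper":0.4,"x":0,"y":0,"z":0,"ax":0,"ay":0,"az":0}
  ]
}}

```text
clock: 12.83
position: [537.6, -102.8, 15.3]
ee_rot: [0.722, -0.692, -0.0, 0.001]
contact_force: [-1.1, -5.3, 0.5]
gripper_width: 25.4
grasp_force: 2.9
```

>>> {"op": "send_rows", "data": {
  "targets": [
    {"gripper":0.4,"x":-0.04,"y":0,"z":0,"ax":0,"ay":0,"az":0},
    {"gripper":0.4,"x":0,"y":0,"z":0,"ax":0,"ay":0,"az":0}
  ]
}}

```text
clock: 13.0
position: [537.3, -102.7, 15.3]
ee_rot: [0.722, -0.692, -0.0, 0.001]
contact_force: [-1.4, -7.3, 1.3]
gripper_width: 25.7
grasp_force: 3.5
```

The tower is stalled hard on the wall at 7 N. I let go, back out and lift.

>>> {"op": "send_rows", "data": {
  "targets": [
    {"gripper":0.4,"x":0.3,"y":0,"z":0,"ax":0,"ay":0,"az":0},
    {"gripper":0.4,"x":1.5,"y":0,"z":0,"ax":0,"ay":0,"az":0},
    {"gripper":0.4,"x":3,"y":0,"z":0,"ax":0,"ay":0,"az":0},
    {"gripper":0.4,"x":4,"y":0,"z":-1,"ax":0,"ay":0,"az":0},
    {"gripper":0.4,"x":2,"y":0,"z":-3.5,"ax":0,"ay":0,"az":0}
  ]
}}

```text
clock: 13.42
position: [539.4, -211.0, 55.8]
ee_rot: [0.721, -0.693, -0.005, 0.003]
contact_force: [1.5, 0.5, -1.3]
gripper_width: 25.8
grasp_force: 0.0
```

>>> {"op": "send_rows", "data": {
  "targets": [
    {"gripper":0.4,"x":2,"y":0,"z":-3.5,"ax":0,"ay":0,"az":0},
    {"gripper":0.4,"x":2,"y":0,"z":-3.5,"ax":0,"ay":0,"az":0},
    {"gripper":0.4,"x":2,"y":0,"z":-3.5,"ax":0,"ay":0,"az":0},
    {"gripper":0.4,"x":0,"y":0,"z":-3,"ax":0,"ay":0,"az":0},
    {"gripper":0.4,"x":0,"y":0,"z":0,"ax":0,"ay":0,"az":0}
  ]
}}

```text
clock: 13.83
position: [549.1, -271.8, 203.1]
ee_rot: [0.721, -0.692, 0.007, -0.003]
contact_force: [0.4, -0.2, 0.4]
gripper_width: 25.7
grasp_force: 0.0
```

```bash
python3 - <<'E'
from h import *
a,p=cloud('scene');b,_=cloud('top')
m=(p[...,1]>-160)&(p[...,1]<60)&(p[...,0]>490)&(p[...,0]<590)&(p[...,2]>49)&(p[...,2]<58)&(a[...,0].astype(int)>a[...,2]+25)
q=p[m];print(q.min(0),q.max(0),cv2.minAreaRect(q[:,:2].astype(np.float32)))
cv2.imwrite('pics/g.png',np.hstack([cv2.resize(a[170:260,240:360],(400,300)),cv2.resize(b[150:225,170:270],(400,300))])[...,::-1])
E
```

```text
[499.06557862 -93.91231709  49.02513604] [571.73710816  45.35656189  54.74934115] ((538.4837036132812, -25.568511962890625), (65.26433563232422, 140.3085479736328), 6.348721027374268)
```

View pics/g.png

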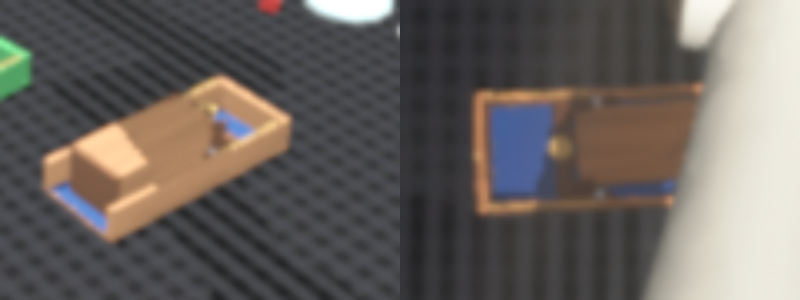

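The top view shows the crown between the ball sockets (px 597,102 and 597,193), but the yaw reads doubtful and the arm shadows it. I take a close look with the wrist camera from beyond the nest.

>>> {"op": "send_rows", "data": {
  "targets": [
    {"gripper":0.4,"x":-4,"y":0,"z":-1,"ax":0,"ay":0,"az":0},
    {"gripper":0.4,"x":-4,"y":0,"z":-1,"ax":0,"ay":0,"az":0},
    {"gripper":0.4,"x":-4,"y":0,"z":-1,"ax":0,"ay":0,"az":0},
    {"gripper":0.4,"x":-4,"y":0,"z":-1,"ax":0,"ay":0,"az":0},
    {"gripper":0.4,"x":-4,"y":0,"z":-1,"ax":0,"ay":0,"az":0}
  ]
}}

```text
clock: 14.35
position: [535.6, -67.4, 243.8]
ee_rot: [0.722, -0.692, -0.001, 0.001]
contact_force: [0.6, -0.0, 0.8]
gripper_width: 25.9
grasp_force: 0.0
```

>>> {"op": "send_rows", "data": {
  "targets": [
    {"gripper":0.4,"x":-4,"y":0,"z":0,"ax":0,"ay":0,"az":0},
    {"gripper":0.4,"x":-4,"y":0,"z":0,"ax":0,"ay":0,"az":0},
    {"gripper":0.4,"x":-3,"y":0,"z":0,"ax":0,"ay":0,"az":0},
    {"gripper":0.4,"x":0,"y":0,"z":0,"ax":0,"ay":0,"az":0},
    {"gripper":0.4,"x":0,"y":0,"z":0,"ax":0,"ay":0,"az":0}
  ]
}}

```text
clock: 14.77
position: [531.3, 42.2, 243.6]
ee_rot: [0.723, -0.691, -0.001, 0.001]
contact_force: [1.0, -0.3, -1.2]
gripper_width: 25.5
grasp_force: 0.0
```

```bash
python3 - <<'E'
from h import *
np.set_printoptions(precision=1,suppress=True)
print(arm.read_state()['position'])
im,p=cloud('wrist','w'); np.save('pics/w.npy',p)
m=(p[...,1]>-110)&(p[...,1]<70)&(p[...,0]>490)&(p[...,0]<590)&(p[...,2]>50)&(p[...,2]<59)
q=p[m];print(len(q),q.min(0),q.max(0))
for y in range(-90,50,10):
    r=q[abs(q[:,1]-y)<2]
    if len(r)>20: print(y,np.percentile(r[:,0],[1,99]),r[:,0].max()-r[:,0].min())
E
```

```text
[531.3  42.2 243.6]
8035 [497.8 -92.2  50. ] [568.1  59.2  58. ]
-90 [510.2 563.5] 55.047933701993486
-80 [509.6 566.9] 57.64999443514523
-70 [508.8 566.1] 58.1602887808196
-60 [508.2 565.7] 57.80232869728616
-50 [507.5 564.5] 57.39137117505169
-40 [506.8 564.4] 57.848054350458426
-30 [506.1 563.3] 57.448946860856495
-20 [505.5 562.2] 57.921110090573336
-10 [504.7 561.9] 57.348425116438875
0 [504.1 560.7] 56.8434819242737
10 [503.4 560.6] 57.49122691467085
20 [502.7 559.3] 56.94406691850668
30 [498.9 561.3] 63.025626834186426
40 [498.1 561.2] 63.28108979256376
```

View pics/w.png

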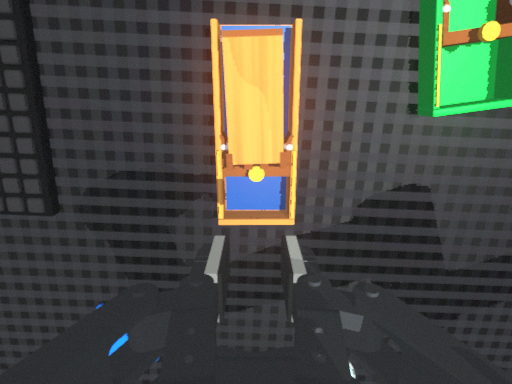

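The wrist picture shows the tower flush in the tray, with its crown past both balls (px 223,147 and 289,147) and against the nest bar (row 165). No felt shows between them. Its base is at y≈-92, the same as when it stalled on the wall.

```bash
python3 -c "
from bench import arm
print(arm.job_done())"
```

```text
the job is handed in; nothing more can be done
None
```

The tower is tipped face down and pushed home past the ball catch against the nest's back wall; the highest push I read was about 7 N, the arm is clear, and the job is handed in (no verdict came back).

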